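# Seat a cassette in the carrier and present it to the inspection camera

### The job

Seat the yellow tissue cassette flat and square in the pocket of the grey carrier, its label end away from the carrier's handle, and let go of it. Then lift the carrier by its black handle, keeping it level, and hold it up to the inspection camera: the cassette's label squarely facing the lens, centred on it and 60 mm away from it. Finish while still holding it there; leave the blue and green cassettes and the dish where they lie, and do not touch the camera stand.

Things in the scene. Friction and masses are not known exactly. Their poses are not given: they have to be found in the camera images.
- cassette_yellow: Yellow plastic tissue cassette, loose flat block 40 (its x) x 28 (its y) x 6 mm high, dark slots in its top. Origin: centre of its underside; z up. Its label is the pale panel on its -x end face, below a plain coloured band without slots (the slots lie nearer +x). Grip it across the 28 mm width (along y). Lies flat on the worktop in any of three places, label within 0.6 rad of facing world -x.
- label (a point): Middle of the pale label on the end face of the yellow cassette: at (-18, 0, 4) mm in the cassette's frame; same axes as the cassette.
- carrier: Grey low carrier, loose, 0.22 kg, 124 (x) x 56 mm (y), plate 6 mm thick. Origin: centre of its underside; +x points to the pocket end; pocket at x = +38 mm, black handle at x = -18 mm, steel counterweight 20 mm high at the tail. Handle: upright block 26 (x) x 18 mm (y), sides free from 15 to 60 mm above the underside; grip it across the 18 mm, along y. Balances within 10 mm of the handle.
- pocket (a point): Centre of the pocket's floor, 10 mm above the carrier's underside; carrier's axes. Four aluminium corner posts take the cassette (long side along x, label towards +x) with 1.5 mm play on each side; they rise straight 4 mm above the floor, then flare out up to 7 mm above it. Between the posts the long sides are open for 31 mm, so fingers on the cassette's long sides pass down there.
- handle_top (a point): Centre of the top of the black handle, at (-18, 0, 60) mm in the carrier's frame; axes as the carrier.
- camera_stand: Fixed inspection camera stand: base 100 x 90 x 12 mm, column 22 mm square and 287 mm high at its +x side, white camera head 44 mm square whose height differs each time (lens axis 140 to 210 mm above the worktop). Origin: centre of the base's underside. The camera looks along its -x, roughly towards the robot. Do not touch.
- lens (a point): Centre of the front of the camera's black lens (28 mm across); the camera looks level along this frame's -x; z up.
- focus (a point): The point in the air 60 mm in front of the lens, on its axis, where the middle of the label must be held; axes as lens.
- cassette_blue: Blue cassette, loose, same size and axes as the yellow one. Leave alone.
- cassette_green: Green cassette, loose, same size and axes as the yellow one. Leave alone.
- dish: Clear open petri dish, 60 mm across, 13 mm high, loose; origin centre of the underside. Leave alone.
There are look-alikes about, which are no part of the job. What is shaped like the cassette_yellow but pink, purple or red is not meant.

How it is judged (in metres and radians):
On the way:
1. the yellow cassette is seated in the carrier's pocket, label end forward, and released, the carrier still standing on the worktop (x of cassette_yellow in the frame of pocket between -0.0028 and 0.0028 m and y of cassette_yellow in the frame of pocket between -0.0028 and 0.0028 m and z of cassette_yellow in the frame of pocket between -0.0016 and 0.0016 m and angle between the z axis of cassette_yellow and the z axis of carrier, either way round below 0.06 rad and angle between the x axis of cassette_yellow and the x axis of carrier, either way round below 0.11 rad and x of label in the frame of pocket above 0.01 m and contact force between the fingers and cassette_yellow below 0.1 N and height (world z) of carrier below 0.004 m and angle between carrier's own z axis and vertical below 0.03 rad), for 0.2 s.
At the end, for the whole second after the job is handed in: Held by the handle at rest, touching nothing else, underside over 80 mm up: cassette seated (2.8 mm, 0.11 rad; flat 1.6 mm, 0.06 rad), label end forward; label within 15 mm of the point 60 mm before the lens; carrier level within 0.1 rad, facing the lens within 0.13 rad (x of cassette_yellow in the frame of pocket between -0.0028 and 0.0028 m and y of cassette_yellow in the frame of pocket between -0.0028 and 0.0028 m and z of cassette_yellow in the frame of pocket between -0.0016 and 0.0016 m and angle between the z axis of cassette_yellow and the z axis of carrier, either way round below 0.06 rad and angle between the x axis of cassette_yellow and the x axis of carrier, either way round below 0.11 rad and x of label in the frame of pocket above 0.01 m and distance between label and focus below 0.015 m and angle between carrier's own z axis and vertical below 0.1 rad and angle between the x axis of carrier and the x axis of lens, either way round below 0.13 rad and x of carrier in the frame of lens below -0.09 m and height (world z) of carrier above 0.08 m and contact force between the fingers and carrier above 1 N and contact force between the fingers and cassette_yellow below 0.5 N and contact force between carrier and camera_stand below 0.05 N and linear speed of carrier below 0.02 m/s); the arm keeps its last pose, push and grip.
It fails at once if the blue or green cassette or the dish is displaced by more than 15 mm (distance of any of cassette_blue, cassette_green, dish from where it was at the start of the episode above 0.015 m).
It fails at once if the camera stand is touched (contact force between any of the fingers, the arm, carrier, cassette_yellow and camera_stand above 1 N).
It fails at once if the carrier is tilted by more than 0.35 rad (angle between carrier's own z axis and vertical above 0.35 rad).
It also fails if it takes over 51 s, if anything falls off the work surface, if the arm or the gripper's body presses on something with over 40 N, if the wrist force passes 120 N, or if a joint passes its speed limit or range.

### The arm

A 6-joint arm with a two-finger parallel gripper is mounted at the origin on a cart in front of the work surface, level with it; the furniture and walls round the work are solid. World frame = base frame: x ahead of the robot, y to its left, z up, the work surface at z = 0. Lengths are in mm, angles in degrees, forces in N, time in s.
With the tool pointing down it reaches from about 300 to 850 mm from the base axis. Payload 4.2 kg.
Tool frame: the origin (TCP) lies at the very end of the fingers, on their centre line; the grasp point (between the pads) lies 19 mm behind it; z points along the fingers, y is the line along which they close (so a half turn about z gives the same grasp; the last joint's range is limited). The gripper opens to 91 mm and grips with 3 to 60 N. Pads are 32 mm wide; open, the fingers measure 118 mm over their backs; the gripper's body (76 mm by 178 mm) begins 60 mm behind the grasp point.
Start: joints at [74.255, 18.312, 89.639, -0, 72.044, -1.146], TCP at [144.931, 556.451, 213.976] pointing down, gripper open.
Joint ranges: [-177.97, 177.97], [-48.28, 115.42], [12.27, 149.76], [-77.06, 257.06], [2.81, 150.46], [-146.56, 146.56]. Speed limits (degrees/s): [147.25, 147.25, 180, 180, 180, 180].

### API

Orientations are given as [roll, pitch, yaw] about the fixed x, y, z axes, in that order (R = Rz(yaw) Ry(pitch) Rx(roll)).
In Python, from workcell import env, eyes gives the robot as it stands.
- The arm moves only by the tool send_rows, never from a script. Its argument "targets" is text: rows parted by semicolons, each of 7 numbers parted by spaces: the shift along the tool's x, y, z in m, then the turn, a rotation vector about the tool's x, y, z in degrees, then the opening in per cent of the stroke, from 0 (shut) to 100 (fully open). A call has 1 to 12 rows; each row is the pose to reach, as a shift and turn from the pose commanded when the call began, along the tool's axes at that moment; what a row does not reach only later rows make up. A row lasts 1/12 s, in which the tool goes at most 41.7 mm and 7.16 degrees, less where a joint would pass 70% of its speed; a pose out of reach is approached as far as the arm can. A call with a gripper value outside its range is refused whole. The fingers move at their own pace and stop on an object; "grip_force" is the grip in N (left out, the last holds). Time passes only in rows, so rows that repeat a pose let the fingers close. It gives the time, the measured TCP pose, the force, the opening and the grip force at its end, in the units of the state.
- env.state(): the state, without advancing time (a new reading comes with each control period).
- eyes.grab_frame(name): name is "scene" or "top" or "wrist"; returns a dict with "image" (420x560x3 uint8, blue, green, red), "fovy" (degrees; the focal length in pixels is half the picture's height over the tangent of half this angle, whatever the lens; pixels are square), "cx", "cy" (the principal point, pixels), "eye" and "attitude" of the camera in the world. Camera axes: x right, y up, looking along -z (the intrinsics and any distortion apply to the point x, -y, -z); pixel columns grow to the right and rows downward; lengths in mm; the calibration is good to about 2 mm. A picture is of the moment at which its call begins. There is no depth.
- env.job_done(): hands the job in; it is judged then, once.
The state is a dict: "time_s": time; "qpos": joint angles; "qvel": joint speeds; "effort": joint torques, N m; "ee_pos": TCP position; "ee_rot": TCP orientation; "force": force on the tool from outside, world axes, zero at the start; "torque": the same for the moment, N m; "gripper_width": finger opening in mm; "gripper_force": force on a finger pad.
Only numpy, scipy, OpenCV 4.12 (cv2) and the standard library are available. Lean on these libraries where they do the work, as an engineer would, in place of code of your own. Each camera call takes 0.05 s, during which the arm holds its last target. There are 200 camera calls.

## Working session

There is one attempt and no reset: what is moved stays moved. The work goes in short steps, Python scripts to look and compute and a tool call to move; the robot and the scene stay as the last step left them, time stands still between calls to the robot, and variables do not carry over. Pictures are saved under pics/ and viewed, at most 10 in all, crops included, and the job is handed in when it is done.

Besides the shell and the picture viewer there is one more tool, called after "Request:" by a JSON object that holds its "method" and its "body". send_rows: Moves the arm, as the interface text tells. Its arguments: {"type":"object","properties":{"targets":{"type":"string"},"grip_force":{"type":"number"}},"required":["targets"]}

```bash
mkdir -p pics; ls; python3 - <<'E'
from workcell import env, eyes
import cv2
s=env.state(); print(s)
for n in ("scene","top"):
    f=eyes.grab_frame(n); cv2.imwrite(f"pics/{n}0.png",f["image"]); print(n,{k:v for k,v in f.items() if k!="image"})
E
```

```text
pics
{'time_s': 0.0, 'qpos': array([ 7.42541989e+01,  1.83524471e+01,  8.97057149e+01, -1.78339719e-03,
        7.20424388e+01, -1.14561986e+00]), 'qvel': array([ 0.03886254,  0.06033479,  0.01086221, -0.04114043, -0.03487997,
        0.10503657]), 'effort': array([ 1.69817686e-03, -4.12461770e+01, -2.31981236e+01,  7.30171893e-02,
        4.55566426e-02, -1.50653468e-04]), 'ee_pos': array([144.81425005, 555.95762911, 213.11687063]), 'ee_rot': array([-1.79899385e+02, -3.16150502e-04,  1.65400370e+02]), 'force': array([-0.59495084,  0.77978422,  0.39523724]), 'torque': array([-0.00081615,  0.02492321,  0.01205267]), 'gripper_force': 0.0, 'gripper_width': 91.03714642918817}
scene {'fovy': 43.395168180989764, 'cx': 278.9246553003444, 'cy': 215.26007105835387, 'eye': array([219.81953264, 964.43040776, 688.17648857]), 'attitude': array([  53.94190251,    1.23546208, -154.91923598])}
top {'fovy': 53.685827884486365, 'cx': 277.8354206171147, 'cy': 217.6508743512799, 'eye': array([437.03204143, 264.96804364, 946.55327449]), 'attitude': array([  9.5308252 ,   1.26843499, -89.83556237])}
```

View pics/scene0.png

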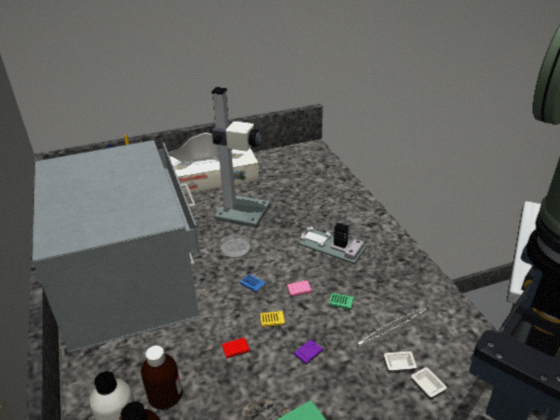

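View pics/top0.png

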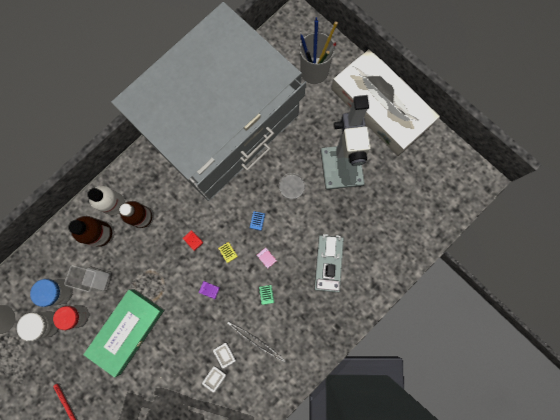

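The scene shows the yellow cassette at about (272,318) and the top view shows it at (228,252). Its look-alikes in the top view are pink (267,258), red (193,240) and purple (209,290). The carrier is at (329,262) with its pocket pointing up (+x), and the camera head is at (357,147). Only the block at (228,252) is yellow with slots, so that is the one meant. I'll confirm it in an enlarged crop.

```bash
cat > h.py <<'E'
import numpy as np, cv2
from scipy.spatial.transform import Rotation as R
def ray(f,u,v):
    F=f["image"].shape[0]/2/np.tan(np.radians(f["fovy"]/2))
    d=np.array([(u-f["cx"])/F,-(v-f["cy"])/F,-1.0])
    d=R.from_euler("xyz",f["attitude"],degrees=True).apply(d)
    return np.array(f["eye"]),d/np.linalg.norm(d)
def plane(f,uv,z):
    o,d=ray(f,*uv); return o+d*(z-o[2])/d[2]
def proj(f,p):
    F=f["image"].shape[0]/2/np.tan(np.radians(f["fovy"]/2))
    c=R.from_euler("xyz",f["attitude"],degrees=True).inv().apply(np.array(p)-f["eye"])
    return np.array([f["cx"]-F*c[0]/c[2],f["cy"]+F*c[1]/c[2]])
def tri(a,b):
    A=np.zeros((3,3));B=np.zeros(3);L=[]
    for o,d in (a,b):
        M=np.eye(3)-np.outer(d,d);A+=M;B+=M@o
    p=np.linalg.solve(A,B)
    return p,[np.linalg.norm((np.eye(3)-np.outer(d,d))@(p-o)) for o,d in (a,b)]
def blob(img,lo,hi,near=None):
    m=cv2.inRange(cv2.cvtColor(img,cv2.COLOR_BGR2HSV),lo,hi)
    m=cv2.morphologyEx(m,cv2.MORPH_CLOSE,np.ones((5,5)))
    cs=[c for c in cv2.findContours(m,cv2.RETR_EXTERNAL,cv2.CHAIN_APPROX_NONE)[0] if cv2.contourArea(c)>30]
    if near is not None: cs.sort(key=lambda c:np.hypot(*(c.reshape(-1,2).mean(0)-near)))
    return cs
E
python3 - <<'E'
from workcell import eyes
from h import *
t=eyes.grab_frame("top");s=eyes.grab_frame("scene")
for n,f,nr,z in(("top",t,(228,252),6),("scene",s,(272,318),6)):
    c=blob(f["image"],(22,120,90),(34,255,255),nr)[0]
    P=np.array([plane(f,p,z)[:2] for p in c.reshape(-1,2)],np.float32)
    print(n,cv2.minAreaRect(P))
for nm,uv,z in(("blue",(257,221),6),("green",(266,295),6),("pink",(267,258),6),("dish",(291,186),5),("handle",(330,270),60),("stand",(343,168),12)): print(nm,plane(t,uv,z).round())
T=t["image"];S=s["image"]
def crop(I,x,y,w,h):return cv2.resize(I[y:y+h,x:x+w],(400,300),interpolation=cv2.INTER_CUBIC)
cv2.imwrite("pics/m1.png",np.vstack([np.hstack([crop(T,200,232,56,42),crop(T,274,226,112,84)]),np.hstack([crop(S,205,112,80,60),crop(T,308,122,80,60)])]))
E
```

```text
top ((515.6550903320312, 400.7856140136719), (40.524696350097656, 28.974987030029297), 31.879480361938477)
scene ((512.95068359375, 401.3340148925781), (41.07505798339844, 32.80900192260742), 30.967388153076172)
blue [587. 334.   6.]
green [420. 312.   6.]
pink [502. 311.   6.]
dish [670. 256.   5.]
handle [473. 174.  60.]
stand [711. 135.  12.]
```

View pics/m1.png

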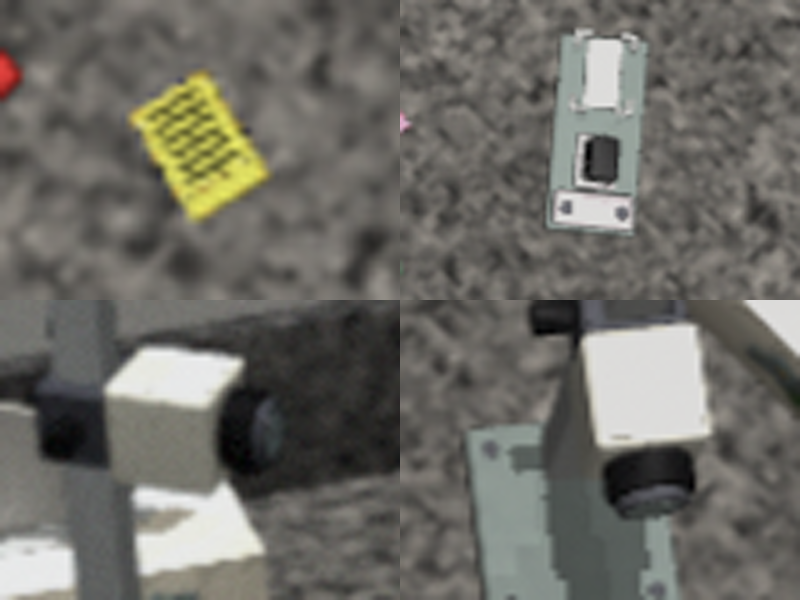

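The top-left crop confirms the yellow cassette: the slots lie towards the upper left (+x +y) and the plain band towards the lower right. That gives cassette yaw of about +32° with the label facing away from +x. The carrier's pocket points to +x with yaw of about -4°. The lens glass is at (359,160) in the top view and (258.6,138) in the scene view.

```bash
python3 - <<'E'
from workcell import eyes,env
from h import *
t=eyes.grab_frame("top");s=eyes.grab_frame("scene")
p,e=tri(ray(t,359,160),ray(s,258.6,138));print("lens",p.round(1),np.round(e,1))
mt=lambda x,y:(308+(x-400)/5,122+(y-300)/5)
for c in((585,333),(698,325),(710,437),(600,447)):print("headtop",plane(t,mt(*c),p[2]+22)[:2].round(1))
print("baseL edge",plane(t,mt(470,430),12).round(),plane(t,mt(484,598),12).round())
mc=lambda x,y:(274+(x-400)*.28,226+y*.28)
C=[plane(t,mc(*c),6)[:2] for c in((563,37),(648,40),(634,233),(548,227))];print("carrier corners",np.round(C))
f=(C[0]+C[1])/2;b=(C[2]+C[3])/2;d=f-b;print("carrier c",((f+b)/2).round(1),"len",np.linalg.norm(d).round(),"yaw",np.degrees(np.arctan2(d[1],d[0])).round(1))
print(env.state()["time_s"])
E
```

```text
lens [670.9 128.8 191.5] [2.8 2.8]
headtop [727.2 157.6]
headtop [730.1 115.9]
headtop [686.8 112.9]
headtop [683.2 153.2]
baseL edge [759. 183.  12.] [678. 178.  12.]
carrier corners [[552. 191.]
 [550. 137.]
 [429. 148.]
 [432. 202.]]
carrier c [490.6 169.6] len 121.0 yaw -5.3
0.3
```

Request:
{"method": "send_rows", "body": {"targets": "-0.397 -0.057 0.04 0 0 80 100;-0.397 -0.057 0.04 0 0 80 100;-0.397 -0.057 0.04 0 0 80 100;-0.397 -0.057 0.04 0 0 80 100;-0.397 -0.057 0.04 0 0 80 100;-0.397 -0.057 0.04 0 0 80 100;-0.397 -0.057 0.04 0 0 80 100;-0.397 -0.057 0.04 0 0 80 100;-0.397 -0.057 0.04 0 0 80 100;-0.397 -0.057 0.04 0 0 80 100;-0.397 -0.057 0.04 0 0 80 100;-0.397 -0.057 0.04 0 0 80 100"}}

```text
time_s: 1.3
ee_pos: [516.2, 400.0, 173.1]
ee_rot: [-179.9, 0.0, 85.1]
force: [-0.5, 0.9, -0.1]
gripper_width: 91.1
gripper_force: 0.0
```

```bash
cat >> h.py <<'E'
def go(st,pos,yaw):
    "tool-axes shift (m) and turn (deg) from the present pose to pos, pointing down at yaw"
    r=R.from_euler("xyz",st["ee_rot"],degrees=True); g=R.from_euler("xyz",[180,0,yaw],degrees=True)
    print("t",st["time_s"],"at",np.round(st["ee_pos"],1),np.round(st["ee_rot"],1),"GO",(r.inv().apply(np.array(pos)-st["ee_pos"])/1000).round(4),np.degrees((r.inv()*g).as_rotvec()).round(1))
E
python3 -c "
from workcell import env
from h import *
go(env.state(),[515,401,150],31.5)"
```

```text
t 1.3 at [516.2 400.  173.1] [-179.9    0.    85.1] GO [ 0.0009 -0.0013  0.0231] [-0.   0.1 53.6]
```

Request:
{"method": "send_rows", "body": {"targets": "0.001 -0.001 0.023 0 0 53.6 100;0.001 -0.001 0.023 0 0 53.6 100;0.001 -0.001 0.023 0 0 53.6 100;0.001 -0.001 0.023 0 0 53.6 100;0.001 -0.001 0.023 0 0 53.6 100;0.001 -0.001 0.023 0 0 53.6 100;0.001 -0.001 0.023 0 0 53.6 100;0.001 -0.001 0.023 0 0 53.6 100;0.001 -0.001 0.023 0 0 53.6 100;0.001 -0.001 0.023 0 0 53.6 100"}}

```text
time_s: 2.13
ee_pos: [513.1, 402.8, 151.2]
ee_rot: [-180.0, -0.0, 32.0]
force: [0.0, -0.4, -0.6]
gripper_width: 91.2
gripper_force: 0.0
```

```bash
python3 - <<'E'
from workcell import env,eyes
from h import *
f=eyes.grab_frame("wrist");cv2.imwrite("pics/w1.png",f["image"])
print(f["eye"],f["attitude"],f["fovy"],proj(f,[515,401,6]))
for c in blob(f["image"],(22,120,90),(34,255,255),proj(f,[515,401,6]))[:2]:
    print(cv2.minAreaRect(np.array([plane(f,p,6)[:2] for p in c.reshape(-1,2)],np.float32)))
go(env.state(),[515,401,10],31.5)
E
```

```text
[571.73708949 438.91837401 322.3535118 ] [-1.42499631e+01  4.03280433e-02 -5.79696058e+01] 62.56259595082028 [279.27230541 197.76890764]
((515.7626953125, 400.589599609375), (40.13994598388672, 28.40097999572754), 32.04157257080078)
((459.75872802734375, 204.2301025390625), (22.587480545043945, 312.8788757324219), 32.05980682373047)
t 2.1833 at [513.2 402.7 151.1] [-180.    0.   32.] GO [0.0006 0.0024 0.1411] [-0.   0.   0.5]
```

View pics/w1.png

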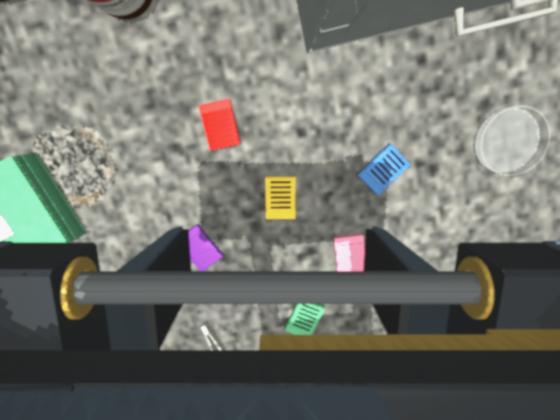

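The wrist view shows the yellow cassette at (280,198), upright between the fingers. Red (219,124), blue (384,168), pink (350,253) and purple (205,248) are all clear of the finger paths at 55% opening.

Request:
{"method": "send_rows", "body": {"targets": "0.001 0.003 0.03 0 0 0 55;0.001 0.003 0.06 0 0 0 55;0.001 0.003 0.09 0 0 0 55;0.001 0.003 0.115 0 0 0 55;0.001 0.003 0.13 0 0 0 55;0.001 0.003 0.14 0 0 0 55;0.001 0.003 0.14 0 0 0 55;0.001 0.003 0.14 0 0 0 55;0.001 0.003 0.14 0 0 0 55"}}

```text
time_s: 2.93
ee_pos: [517.1, 401.1, 12.4]
ee_rot: [-180.0, -0.2, 31.8]
force: [-0.2, -0.5, 0.2]
gripper_width: 50.0
gripper_force: 0.0
```

```bash
python3 - <<'E'
from workcell import env,eyes
from h import *
f=eyes.grab_frame("wrist")
for c in blob(f["image"],(22,120,90),(34,255,255),proj(f,[515,401,6]))[:1]:
    print(cv2.minAreaRect(np.array([plane(f,p,6)[:2] for p in c.reshape(-1,2)],np.float32)))
go(env.state(),[515.7,400.6,2.5],32)
E
```

```text
((520.4039916992188, 403.50091552734375), (29.9321231842041, 28.259654998779297), 31.838022232055664)
t 2.9833 at [517.2 401.1  12.6] [-180.    -0.2   31.8] GO [-0.0016 -0.0004  0.0101] [-0.  -0.2 -0.2]
```

Request:
{"method": "send_rows", "body": {"targets": "-0.0015 0 0.006 0 0 0 55;-0.0015 0 0.01 0 0 0 55;-0.0015 0 0.01 0 0 0 55;-0.0015 0 0.01 0 0 0 20;-0.0015 0 0.01 0 0 0 20;-0.0015 0 0.01 0 0 0 20;-0.0015 0 0.01 0 0 0 20;-0.0015 0 0.01 0 0 0 20;-0.0015 0 0.01 0 0 0 20", "grip_force": 15}}

```text
time_s: 3.73
ee_pos: [515.1, 399.6, 1.1]
ee_rot: [-180.0, -0.0, 31.8]
force: [-0.0, -0.5, 1.6]
gripper_width: 28.0
gripper_force: 15.0
```

Request:
{"method": "send_rows", "body": {"targets": "0 0 -0.03 0 0 0 20;0 0 -0.07 0 0 0 20;0 0 -0.11 0 0 0 20;0 0 -0.13 0 0 0 20;-0.02 0.032 -0.13 0 0 0 20;-0.04 0.064 -0.13 0 0 -7 20;-0.06 0.096 -0.13 0 0 -14 20;-0.079 0.127 -0.13 0 0 -21 20;-0.079 0.127 -0.13 0 0 -28 20;-0.079 0.127 -0.13 0 0 -35 20;-0.079 0.127 -0.13 0 0 -42 20;-0.079 0.127 -0.13 0 0 -49 20"}}

```text
time_s: 4.73
ee_pos: [514.8, 249.5, 131.1]
ee_rot: [180.0, -0.0, 81.1]
force: [-0.0, 0.0, -0.2]
gripper_width: 27.3
gripper_force: 15.0
```

Request:
{"method": "send_rows", "body": {"targets": "0 0 0 0 0 -7 20;0 0 0 0 0 -14 20;0 0 0 0 0 -21 20;0 0 0 0 0 -28 20;0 0 0 0 0 -35 20;0 0 0 0 0 -42 20;0 0 0 0 0 -49 20;0 0 0 0 0 -56 20;0 0 0 0 0 -63 20;0 0 0 0 0 -70 20;0 0 0 0 0 -77 20;0 0 0 0 0 -83 20"}}

```text
time_s: 5.73
ee_pos: [514.7, 249.9, 131.0]
ee_rot: [180.0, -0.0, 164.1]
force: [-0.5, -0.6, 0.3]
gripper_width: 27.4
gripper_force: 15.0
```

Request:
{"method": "send_rows", "body": {"targets": "0 0 0 0 0 -7 20;0 0 0 0 0 -11.5 20;0 0 0 0 0 -11.5 20;0 0 0 0 0 -11.5 20;0 0 0 0 0 -11.5 20"}}

```text
time_s: 6.15
ee_pos: [514.7, 249.9, 131.0]
ee_rot: [180.0, -0.0, 175.2]
force: [0.1, -0.3, -0.2]
gripper_width: 27.6
gripper_force: 15.0
```

```bash
python3 - <<'E'
from workcell import env,eyes
from h import *
f=eyes.grab_frame("wrist");cv2.imwrite("pics/w2.png",f["image"])
print(f["eye"],f["attitude"],"pocket",proj(f,[528,166,10]),"tcp",proj(f,env.state()["ee_pos"]))
go(env.state(),[528,166,60],175)
E
```

```text
[446.05136571 255.16994924 302.15767373] [-1.42325215e+01 -2.57701876e-02  8.51791524e+01] pocket [183.82192531 226.87355908] tcp [277.74135962 257.00550584]
t 6.2 at [514.7 249.9 131. ] [180.    0.  175.2] GO [-0.0202 -0.0825  0.071 ] [0.  0.  0.2]
```

View pics/w2.png

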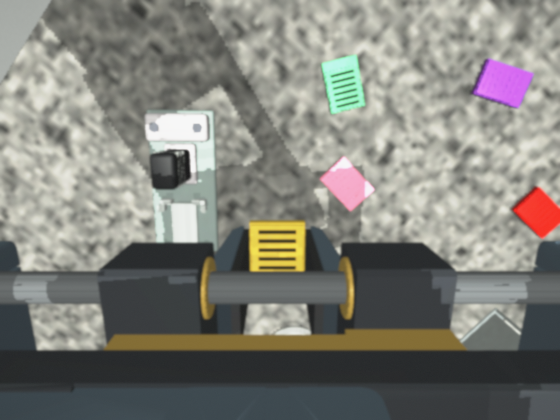

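The held cassette is at (278,245), slot end towards the robot. The carrier is at (185,175) and its pocket is partly hidden by the gripper from row 240 down. I'll shift 50 mm to +x so the pocket comes into view.

Request:
{"method": "send_rows", "body": {"targets": "-0.02 0 0 0 0 0 20;-0.045 0 0 0 0 0 20;-0.05 0 0 0 0 0 20;-0.05 0 0 0 0 0 20;-0.05 0 0 0 0 0 20"}}

```text
time_s: 6.62
ee_pos: [563.8, 245.7, 130.5]
ee_rot: [-180.0, -0.1, 175.2]
force: [-0.5, -0.3, 0.4]
gripper_width: 27.9
gripper_force: 15.0
```

```bash
python3 - <<'E'
from workcell import env,eyes
from h import *
f=eyes.grab_frame("wrist");st=env.state();I=f["image"]
p=proj(f,[528,166,10]);print("pocket",p,"ee",st["ee_pos"],st["ee_rot"])
c=blob(I,(22,120,90),(34,255,255),proj(f,st["ee_pos"]))[0].reshape(-1,2)
print("yellow px",c.min(0),c.max(0),"far edge",[plane(f,q,st["ee_pos"][2]+4.5).round(1)[:2] for q in ((c[:,0].min(),c[:,1].min()),(c[:,0].max(),c[:,1].min()))])
x0,y0=120,60
cv2.imwrite("pics/w3.png",cv2.resize(I[y0:y0+150,x0:x0+200],(800,600),interpolation=cv2.INTER_CUBIC))
E
```

```text
pocket [180.12755633 171.38788966] ee [563.4489355  245.71157711 130.6116929 ] [-1.79974327e+02 -9.96315118e-02  1.75276265e+02]
yellow px [248 220] [305 271] far edge [array([541.1, 232.6]), array([543.4, 261. ])]
```

View pics/w3.png

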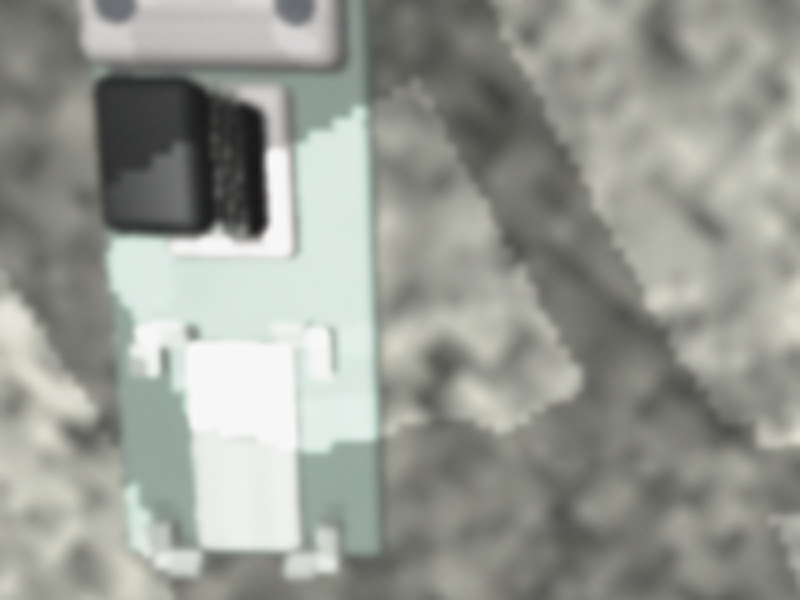

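The crop shows the white pocket floor between the four aluminium posts, at crop corners (185,342), (297,342), (200,549) and (300,549). The plate's right edge runs from (366,110) to (381,553).

```bash
python3 - <<'E'
from workcell import env,eyes
from h import *
f=eyes.grab_frame("wrist");st=env.state()
m=lambda x,y:(120+(x+.5)/4-.5,60+(y+.5)/4-.5)
def cen(P,z):
    W=np.array([plane(f,m(*p),z)[:2] for p in P]);print(W.round(1).tolist(),"mean",W.mean(0).round(1));return W
cen([(185,342),(297,342),(300,549),(200,549)],10)
cen([(133,322),(333,322),(340,568),(148,570)],17)
for a,b,z in(((366,110),(381,553),6),((185,342),(200,549),10),((297,342),(300,549),10)):
    d=plane(f,m(*b),z)-plane(f,m(*a),z);print("yaw",np.degrees(np.arctan2(d[1],d[0])).round(1))
a,b=plane(f,m(366,300),6),plane(f,m(381,553),6);print("corner",b.round(1))
# carrier corners in crop: front right plate corner
th=np.radians(-5);ex=np.array([np.cos(th),np.sin(th)]);ey=np.array([-ex[1],ex[0]])
print("pocket from plate corner(+x,+y)",(b[:2]-62*ex-28*ey+38*ex).round(1))
print("handle top",plane(f,m(152,155),60).round(1))
go(st,[528,166,60],175)
E
```

```text
[[505.0, 157.5], [506.9, 180.7], [550.5, 175.1], [548.8, 153.7]] mean [527.8 166.8]
[[499.9, 149.9], [503.3, 190.2], [554.0, 184.8], [551.1, 144.3]] mean [527.1 167.3]
yaw -5.4
yaw -5.0
yaw -7.3
corner [553.7 191.6   6. ]
pocket from plate corner(+x,+y) [527.3 165.8]
handle top [472.4 173.   60. ]
t 6.7167 at [563.4 245.8 130.8] [-1.800e+02 -1.000e-01  1.753e+02] GO [ 0.0286 -0.0824  0.0708] [-0.  -0.1  0.3]
```

Request:
{"method": "send_rows", "body": {"targets": "0.01 -0.03 0 0 0 0.8 20;0.02 -0.06 0.02 0 0 0.8 20;0.028 -0.081 0.045 0 0 0.8 20;0.028 -0.081 0.07 0 0 0.8 20;0.028 -0.081 0.085 0 0 0.8 20;0.028 -0.081 0.09 0 0 0.8 20;0.028 -0.081 0.09 0 0 0.8 20;0.028 -0.081 0.09 0 0 0.8 20;0.028 -0.081 0.09 0 0 0.8 20"}}

```text
time_s: 7.47
ee_pos: [530.9, 168.0, 42.2]
ee_rot: [179.9, 0.1, 174.5]
force: [-1.3, 0.1, 0.7]
gripper_width: 27.6
gripper_force: 15.0
```

```bash
python3 - <<'E'
from workcell import env,eyes
from h import *
f=eyes.grab_frame("wrist");I=f["image"];st=env.state()
cv2.imwrite("pics/w4.png",cv2.resize(I[90:270,160:400],(800,600),interpolation=cv2.INTER_CUBIC))
go(st,[528.9,167,20],174.5)
go(st,[528.9,167,12],174.5);print(st["force"])
E
```

```text
t 7.5167 at [530.9 168.   42.2] [1.799e+02 1.000e-01 1.745e+02] GO [ 0.002  -0.0012  0.0222] [0.1 0.1 0. ]
t 7.5167 at [530.9 168.   42.2] [1.799e+02 1.000e-01 1.745e+02] GO [ 0.002  -0.0012  0.0302] [0.1 0.1 0. ]
[0.40447004 0.41779373 0.03290254]
```

View pics/w4.png

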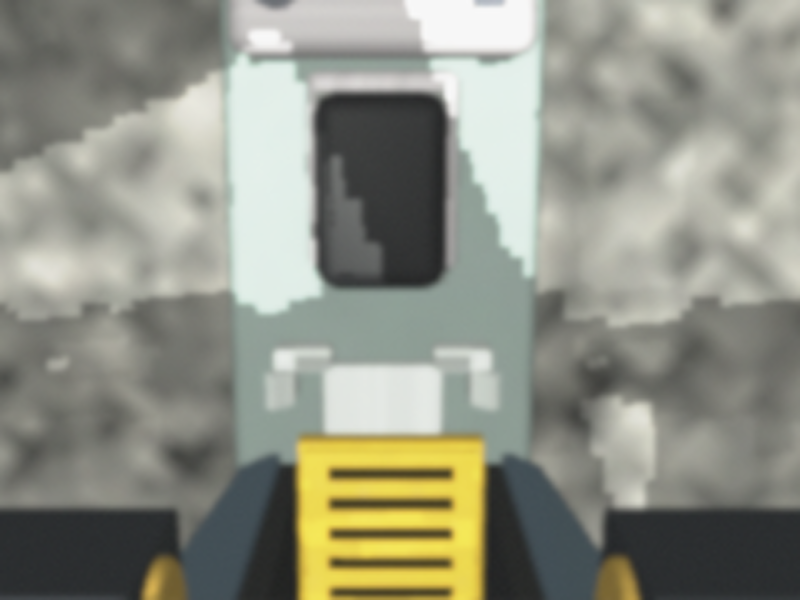

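The crop shows the cassette's slot edge from (297,437) to (486,437), the rear posts from (272,349) to (493,349) and the pocket floor from (323,365) to (441,365). I'll compare them in carrier axes.

```bash
python3 - <<'E'
from workcell import env,eyes
from h import *
f=eyes.grab_frame("wrist");s=10/3
m=lambda x,y:(160+(x+.5)/s-.5,90+(y+.5)/s-.5)
th=np.radians(-5.4);ex=np.array([np.cos(th),np.sin(th)]);ey=np.array([-ex[1],ex[0]]);p0=np.array([527.7,166.9])
for n,a,b,z in(("cass",(297,437),(486,437),46.7),("posts",(272,349),(493,349),17),("floor",(323,365),(441,365),10),("handle",(316,192),(447,192),60),("plate",(235,380),(530,380),6)):
    A=plane(f,m(*a),z)[:2];B=plane(f,m(*b),z)[:2];M=(A+B)/2-p0;d=B-A
    print(n,"carrier-frame rel guess x %.1f y %.1f width %.1f yaw %.1f"%(M@ex,M@ey,np.hypot(*d),np.degrees(np.arctan2(-d[0],d[1]))))
print(env.state()["ee_pos"])
E
```

```text
cass carrier-frame rel guess x -18.1 y 1.1 width 28.4 yaw -5.5
posts carrier-frame rel guess x -25.5 y -0.4 width 38.4 yaw -5.5
floor carrier-frame rel guess x -21.1 y -0.5 width 21.3 yaw -5.5
handle carrier-frame rel guess x -55.4 y -0.2 width 17.2 yaw -5.5
plate carrier-frame rel guess x -17.3 y -0.5 width 54.5 yaw -5.5
[530.8607114  167.93056751  42.12978869]
```

Request:
{"method": "send_rows", "body": {"targets": "0.0016 -0.0015 0 0 0 0 20;0.0016 -0.0015 0.008 0 0 0 20;0.0016 -0.0015 0.015 0 0 0 20;0.0016 -0.0015 0.02 0 0 0 20;0.0016 -0.0015 0.023 0 0 0 20;0.0016 -0.0015 0.025 0 0 0 20;0.0016 -0.0015 0.025 0 0 0 20;0.0016 -0.0015 0.025 0 0 0 20"}}

```text
time_s: 8.23
ee_pos: [527.8, 165.9, 16.7]
ee_rot: [-180.0, -0.1, 174.5]
force: [-3.2, -1.3, 8.9]
gripper_width: 27.7
gripper_force: 19.5
```

```bash
python3 - <<'E'
from workcell import env
from h import *
st=env.state();print(st["force"].round(2),st["gripper_width"])
th=np.radians(-5.4);ex=np.array([np.cos(th),np.sin(th)]);ey=np.array([-ex[1],ex[0]])
d=st["ee_pos"][:2]-[527.7,166.9];print("carrier rel",d@ex,d@ey,st["ee_pos"])
E
```

```text
[-3.21 -1.31  8.88] 27.719208692211705
carrier rel 0.20520522976540012 -1.012613599333705 [527.80899916 165.8725689   16.68126478]
```

```bash
python3 - <<'E'
from workcell import env,eyes
from h import *
f=eyes.grab_frame("wrist");I=f["image"];st=env.state()
cv2.imwrite("pics/w5.png",cv2.resize(I[180:270,220:340],(800,600),interpolation=cv2.INTER_CUBIC))
E
```

```text
(no output)
```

View pics/w5.png

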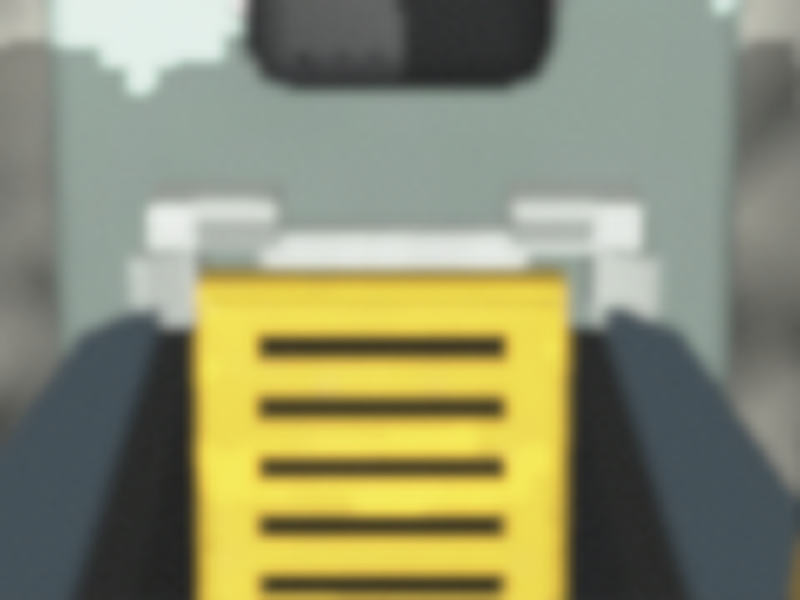

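The cassette's edge spans (197,275) to (568,275) and the rear posts span (147,205) to (643,205). It sits about 1 mm too far left (-y), and I'll check x by numbers.

```bash
python3 - <<'E'
from workcell import env,eyes
from h import *
f=eyes.grab_frame("wrist");s=20/3
m=lambda x,y:(220+(x+.5)/s-.5,180+(y+.5)/s-.5)
th=np.radians(-5.5);ex=np.array([np.cos(th),np.sin(th)]);ey=np.array([-ex[1],ex[0]]);p0=np.array([527.7,166.9])
for n,a,b,z in(("cass",(197,275),(568,275),21.2),("posts",(147,200),(643,200),17),("floor",(262,232),(525,232),10),("plate",(58,200),(737,200),6),("handle",(250,85),(550,85),60)):
    A=plane(f,m(*a),z)[:2];B=plane(f,m(*b),z)[:2];M=(A+B)/2-p0;d=B-A
    print(n,"x %.1f y %.1f width %.1f"%(M@ex,M@ey,np.hypot(*d)))
print(env.state()["ee_pos"],env.state()["force"])
E
```

```text
cass x -21.0 y -1.4 width 27.9
posts x -25.7 y -0.4 width 37.9
floor x -21.3 y -0.5 width 21.0
plate x -23.0 y -0.2 width 55.3
handle x -43.2 y -0.4 width 17.0
[527.78659993 165.87491329  16.66953894] [-3.12978871 -0.51205672  8.70021017]
```

Request:
{"method": "send_rows", "body": {"targets": "-0.0009 0.001 -0.004 0 0 0 20;-0.0009 0.001 -0.005 0 0 0 20;-0.0009 0.001 -0.005 0 0 0 20;-0.0009 0.001 -0.005 0 0 0 20;-0.0009 0.001 -0.005 0 0 0 20"}}

```text
time_s: 8.75
ee_pos: [529.2, 166.9, 20.6]
ee_rot: [-180.0, -0.0, 174.5]
force: [0.3, -0.1, -0.2]
gripper_width: 27.8
gripper_force: 15.0
```

```bash
cat > rel.py <<'E'
from workcell import env
from h import *
st=env.state();th=np.radians(-5.4);ex=np.array([np.cos(th),np.sin(th)]);ey=np.array([-ex[1],ex[0]])
d=st["ee_pos"][:2]-[527.7,166.9];print("t",st["time_s"],"TCP rel x %.2f y %.2f"%(d@ex,d@ey),st["ee_pos"].round(2),st["ee_rot"].round(2),st["force"].round(2),st["gripper_width"].round(1))
E
python3 rel.py
```

```text
Traceback (most recent call last):
  File "rel.py", line 4, in <module>
    d=st["ee_pos"][:2]-[527.7,166.9];print("t",st["time_s"],"TCP rel x %.2f y %.2f"%(d@ex,d@ey),st["ee_pos"].round(2),st["ee_rot"].round(2),st["force"].round(2),st["gripper_width"].round(1))
                                                                                                                                                                 ^^^^^^^^^^^^^^^^^^^^^^^^^
AttributeError: 'float' object has no attribute 'round'
```

Request:
{"method": "send_rows", "body": {"targets": "0.0003 0 0.003 0 0 0 20;0.0003 0 0.005 0 0 0 20;0.0003 0 0.007 0 0 0 20;0.0003 0 0.0085 0 0 0 20;0.0003 0 0.0085 0 0 0 20;0.0003 0 0.0085 0 0 0 20"}}

```text
time_s: 9.25
ee_pos: [530.0, 167.5, 15.8]
ee_rot: [179.9, 0.2, 174.5]
force: [-5.2, -0.4, 23.5]
gripper_width: 27.5
gripper_force: 30.0
```

```bash
sed -i 's/st\["gripper_width"\].round(1)/st["gripper_width"]/' rel.py; python3 rel.py
```

```text
t 9.25 TCP rel x 2.22 y 0.80 [529.99 167.48  15.78] [1.7991e+02 1.7000e-01 1.7450e+02] [-5.21 -0.38 23.51] 27.461351714307494
```

```bash
python3 - <<'E'
from h import *
I=cv2.imread("pics/w1.png")
f=dict(image=I,fovy=62.56259595082028,cx=280,cy=210,eye=np.array([571.737,438.918,322.354]),attitude=np.array([-14.25,.0403,-57.97]))
from workcell import eyes
g=eyes.grab_frame("wrist");f["cx"],f["cy"]=g["cx"],g["cy"]
r=R.from_euler("xyz",[180,0,32],degrees=True);T=np.array([513.2,402.7,151.1])
for w in(12,14,16):
    for y in(-45.5,45.5):
        print(w,y,[proj(f,T+r.apply([w,y,-h])).round(0) for h in(0,6,19,40)])
cv2.imwrite("pics/w1c.png",np.hstack([cv2.resize(I[205:265,140:220],(400,300),interpolation=cv2.INTER_CUBIC),cv2.resize(g["image"][195:255,240:320],(400,300),interpolation=cv2.INTER_CUBIC)]))
E
```

```text
12 -45.5 [array([189., 235.]), array([186., 239.]), array([179., 248.]), array([165., 266.])]
12 45.5 [array([364., 235.]), array([367., 239.]), array([374., 248.]), array([388., 266.])]
14 -45.5 [array([189., 231.]), array([186., 235.]), array([179., 244.]), array([165., 261.])]
14 45.5 [array([364., 232.]), array([367., 235.]), array([374., 244.]), array([388., 262.])]
16 -45.5 [array([189., 228.]), array([186., 231.]), array([178., 240.]), array([164., 257.])]
16 45.5 [array([364., 228.]), array([367., 231.]), array([374., 240.]), array([388., 257.])]
```

View pics/w1c.png

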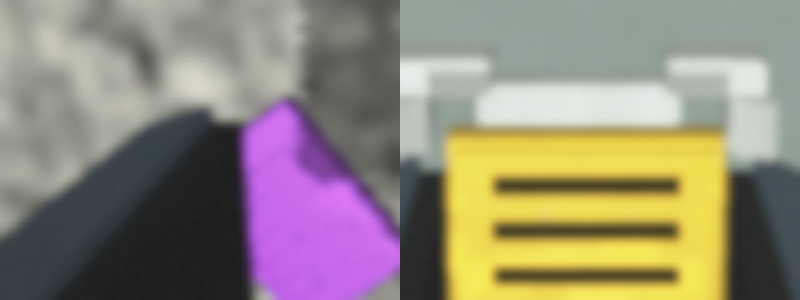

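The pad tips measure about 30 mm wide, which just fits the 31 mm gap between the posts, so the fingers are probably landing on the posts. The gripper's x centring matters here, so I'll lift slightly, re-centre, and try again.

Request:
{"method": "send_rows", "body": {"targets": "0.001 0 -0.006 0 0 0 20;0.001 0 -0.008 0 0 0 20;0.001 0 -0.008 0 0 0 20;0.001 0 -0.008 0 0 0 20;0.001 0 -0.008 0 0 0 20", "grip_force": 10}}

```text
time_s: 9.72
ee_pos: [527.6, 166.9, 19.7]
ee_rot: [-180.0, -0.1, 174.5]
force: [0.2, -1.1, -0.1]
gripper_width: 27.8
gripper_force: 10.0
```

```bash
python3 rel.py;python3 - <<'E'
from workcell import env,eyes
from h import *
f=eyes.grab_frame("wrist");I=f["image"]
c=blob(I,(22,120,90),(34,255,255),(280,230))[0].reshape(-1,2)
th=np.radians(-5.4);ex=np.array([np.cos(th),np.sin(th)]);ey=np.array([-ex[1],ex[0]])
z=env.state()["ee_pos"][2]+4.5;r=c[:,1].min();k=c[(c[:,1]<r+12)]
for u in(k[:,0].min(),k[:,0].max()):
    d=plane(f,(u,r),z)[:2]-[527.7,166.9];print("edge corner",d@ex,d@ey)
E
```

```text
t 9.7167 TCP rel x -0.13 y 0.03 [527.58 166.94  19.68] [-1.7997e+02 -8.0000e-02  1.7450e+02] [ 0.17 -1.1  -0.06] 27.794690082527758
edge corner -21.20878072838883 -14.840294830717903
edge corner -21.149058400749887 13.747159082319676
```

Request:
{"method": "send_rows", "body": {"targets": "0 0 0.002 0 0 0 20;0 0 0.004 0 0 0 20;0 0 0.006 0 0 0 20;0 0 0.007 0 0 0 20;0 0 0.007 0 0 0 20"}}

```text
time_s: 10.18
ee_pos: [529.4, 168.1, 15.3]
ee_rot: [179.9, 0.2, 174.5]
force: [-2.0, 3.5, 13.2]
gripper_width: 27.9
gripper_force: 20.4
```

```bash
python3 rel.py
```

```text
t 10.1833 TCP rel x 1.55 y 1.36 [529.37 168.11  15.3 ] [179.86   0.18 174.49] [-1.96  3.52 13.21] 27.90796454525932
```

```bash
cat > meas.py <<'E'
from workcell import env,eyes
from h import *
f=eyes.grab_frame("wrist");I=f["image"];st=env.state();np.save("pics/last.npy",I)
th=np.radians(-5.4);ex=np.array([np.cos(th),np.sin(th)]);ey=np.array([-ex[1],ex[0]])
rel=lambda uv,z:(lambda d:np.array([d@ex,d@ey]).round(1))(plane(f,uv,z)[:2]-[527.7,166.9])
c=blob(I,(22,120,90),(34,255,255),(280,230))[0].reshape(-1,2)
r=c[:,1].min();k=c[c[:,1]<r+12];z=st["ee_pos"][2]+4.5
print("cass edge",rel((k[:,0].min(),r),z),rel((k[:,0].max()+1,r),z))
# handle: dark blob above row 200
p=proj(f,[472,172,60]);m=(cv2.cvtColor(I,cv2.COLOR_BGR2GRAY)<75).astype(np.uint8);m[205:]=0
n,l,s,cc=cv2.connectedComponentsWithStats(m)
i=max((j for j in range(1,n) if np.hypot(*(cc[j]-p))<40),key=lambda j:s[j,4])
x,y,w,h,a=s[i];print("handle px",x,y,w,h,"y edges",rel((x,y+h/2),60),rel((x+w,y+h/2),60),"front",rel((x+w/2,y+h),60))
# bright posts/plate profile just before cassette edge
g=cv2.cvtColor(I,cv2.COLOR_BGR2GRAY)
for rr in range(r-14,r,2):
    b=np.where(g[rr,230:335]>195)[0]+230
    if len(b): print(rr,"bright",b.min(),b.max(),rel((b.min(),rr),17),rel((b.max()+1,rr),17))
E
python3 meas.py; python3 rel.py
```

```text
cass edge [-19.6 -13.5] [-19.5  15.6]
handle px 250 121 47 69 y edges [-56.   -8.8] [-55.9   8.2] front [-43.2  -0.4]
209 bright 237 311 [-25.1 -19.2] [-25.   18.7]
211 bright 237 311 [-24.1 -19.2] [-24.   18.7]
213 bright 237 311 [-23.  -19.2] [-22.9  18.8]
215 bright 240 309 [-22.  -17.7] [-21.9  17.8]
217 bright 235 311 [-20.9 -20.3] [-20.8  18.8]
219 bright 235 312 [-19.9 -20.3] [-19.8  19.3]
t 10.2333 TCP rel x 1.56 y 1.37 [529.38 168.12  15.31] [179.87   0.19 174.5 ] [-1.93  2.18 11.02] 27.780664728872
```

The carrier hasn't moved. The cassette sits about 1.4 mm too far to +y and 0.6 mm to +x under load, so I'll nudge it in place.

Request:
{"method": "send_rows", "body": {"targets": "0.0003 -0.0007 0 0 0 0 20;0.0006 -0.0014 0 0 0 0 20;0.0006 -0.0014 0 0 0 0 20;0.0006 -0.0014 0 0 0 0 20"}}

```text
time_s: 10.57
ee_pos: [529.5, 167.6, 15.4]
ee_rot: [179.8, 0.3, 174.5]
force: [-0.2, 4.6, 11.9]
gripper_width: 27.8
gripper_force: 21.0
```

```bash
python3 meas.py; python3 rel.py
```

```text
cass edge [-19.5 -14. ] [-19.4  15.1]
handle px 252 121 47 69 y edges [-55.9  -8.6] [-55.9   8.4] front [-43.2  -0.1]
207 bright 244 254 [-26. -16.] [-26.  -10.5]
209 bright 237 311 [-25.  -19.6] [-24.9  18.3]
211 bright 237 311 [-24.  -19.6] [-23.8  18.3]
213 bright 237 311 [-22.9 -19.7] [-22.8  18.3]
215 bright 242 310 [-21.9 -17.2] [-21.7  17.9]
217 bright 236 311 [-20.8 -20.2] [-20.7  18.4]
219 bright 235 313 [-19.8 -20.8] [-19.6  19.4]
t 10.6167 TCP rel x 1.72 y 0.94 [529.5  167.67  15.35] [179.77   0.28 174.47] [-1.5   4.36 10.81] 27.80505797772042
```

Request:
{"method": "send_rows", "body": {"targets": "0 -0.001 -0.006 0 0 0 20;0 -0.001 -0.006 0 0 0 20;0 -0.001 -0.006 0 0 0 20;0 -0.001 -0.006 0 0 0 20"}}

```text
time_s: 10.95
ee_pos: [527.0, 164.5, 18.9]
ee_rot: [-180.0, -0.0, 174.5]
force: [0.8, 0.7, -1.7]
gripper_width: 28.2
gripper_force: 15.3
```

Request:
{"method": "send_rows", "body": {"targets": "0 0 0 0 0 0 20;0 0 0 0 0 0 20;0 0 0 0 0 0 20;0 0 0 0 0 0 20;0 0 0 0 0 0 20;0 0 0 0 0 0 20;0 0 0 0 0 0 20;0 0 0 0 0 0 20;0 0 0 0 0 0 20;0 0 0 0 0 0 20"}}

```text
time_s: 11.78
ee_pos: [526.9, 164.7, 19.4]
ee_rot: [-180.0, -0.0, 174.5]
force: [-0.2, -0.0, -1.0]
gripper_width: 27.8
gripper_force: 15.4
```

```bash
python3 meas.py; python3 rel.py
```

```text
cass edge [-21.7 -17.1] [-21.6  11.9]
handle px 253 117 46 68 y edges [-59.2 -11.5] [-59.1   5.7] front [-46.3  -3. ]
207 bright 239 305 [-27.2 -22.2] [-27.2  12.4]
209 bright 239 312 [-26.2 -22.3] [-26.1  16. ]
211 bright 239 312 [-25.1 -22.3] [-25.   16.1]
213 bright 243 312 [-24.  -20.2] [-24.   16.1]
215 bright 237 310 [-23.  -23.4] [-22.9  15.1]
217 bright 237 313 [-21.9 -23.4] [-21.8  16.7]
219 bright 237 313 [-20.8 -23.5] [-20.7  16.7]
t 11.8333 TCP rel x -0.56 y -2.25 [526.93 164.71  19.37] [-1.7999e+02 -3.0000e-02  1.7451e+02] [ 0.34  0.18 -1.5 ] 27.67140466263995
```

Lifting tilted and dragged the carrier with the cassette: the handle moved about 3 mm, and the cassette is wedged in the posts. I'll set it back down and open the fingers so it can settle.

Request:
{"method": "send_rows", "body": {"targets": "0 0 0.002 0 0 0 20;0 0 0.0035 0 0 0 20;0 0 0.004 0 0 0 20;0 0 0.004 0 0 0 20;0 0 0.004 0 0 0 36;0 0 0.004 0 0 0 36;0 0 0.004 0 0 0 36;0 0 0.004 0 0 0 36"}}

```text
time_s: 12.5
ee_pos: [527.7, 165.3, 15.8]
ee_rot: [179.9, 0.1, 174.5]
force: [-1.2, 4.2, 3.3]
gripper_width: 32.6
gripper_force: 3.0
```

```bash
python3 meas.py; python3 rel.py
```

```text
cass edge [-22.1 -17. ] [-22.   10.1]
handle px 254 120 48 70 y edges [-57.4 -10.3] [-57.4   7.1] front [-44.5  -1.6]
207 bright 236 255 [-27.5 -22.7] [-27.4 -12.6]
209 bright 236 304 [-26.4 -22.7] [-26.3  12.2]
211 bright 236 310 [-25.4 -22.8] [-25.3  15.3]
213 bright 239 310 [-24.3 -21.3] [-24.2  15.3]
215 bright 234 310 [-23.3 -23.8] [-23.2  15.4]
217 bright 234 308 [-22.2 -23.9] [-22.1  14.4]
t 12.55 TCP rel x 0.10 y -1.66 [527.65 165.24  15.81] [1.7994e+02 6.0000e-02 1.7449e+02] [-0.19  3.35  4.21] 33.25424708085825
```

Request:
{"method": "send_rows", "body": {"targets": "0 -0.001 -0.003 0 0 0 40;0 -0.001 -0.006 0 0 0 40;0 -0.001 -0.01 0 0 0 40;0 -0.001 -0.015 0 0 0 40;0 -0.001 -0.02 0 0 0 40;0 -0.001 -0.03 0 0 0 40;0 -0.001 -0.04 0 0 0 40;0.02 -0.001 -0.07 0 0 0 40;0.0 -0.001 -0.1 0 0 0 40;-0.02 -0.001 -0.12 0 0 0 40;-0.03 -0.001 -0.12 0 0 0 40;-0.03 -0.001 -0.12 0 0 0 40"}}

```text
time_s: 13.55
ee_pos: [559.8, 161.0, 137.5]
ee_rot: [179.9, 0.3, 174.5]
force: [-0.1, -0.0, -0.6]
gripper_width: 36.7
gripper_force: 0.0
```

```bash
python3 rel.py; python3 - <<'E'
from workcell import env,eyes
from h import *
f=eyes.grab_frame("wrist");I=f["image"];np.save("pics/w6.npy",I)
p=proj(f,[527,165,16]).astype(int);print(p)
c=blob(I,(22,120,90),(34,255,255),p)[0]
print(cv2.minAreaRect(np.array([plane(f,q,16)[:2] for q in c.reshape(-1,2)],np.float32)))
x,y=max(p[0]-80,0),max(p[1]-80,0)
print("origin",x,y)
cv2.imwrite("pics/w6.png",cv2.resize(I[y:y+120,x:x+160],(800,600),interpolation=cv2.INTER_CUBIC))
E
```

```text
t 13.55 TCP rel x 32.50 y -2.87 [559.78 160.99 137.48] [179.9    0.31 174.46] [-0.08 -0.03 -0.57] 36.688980595802924
[278 165]
((527.4832153320312, 161.32919311523438), (27.711929321289062, 40.452816009521484), 81.98062133789062)
origin 198 85
```

View pics/w6.png

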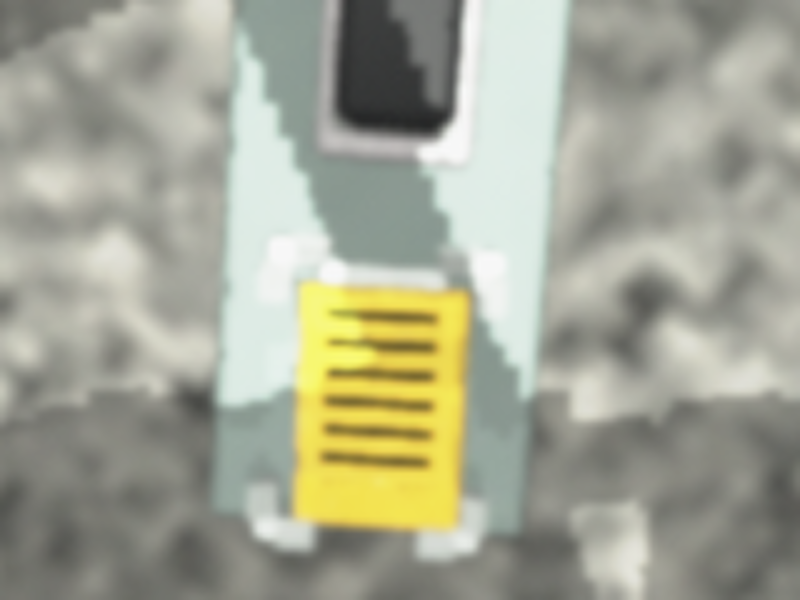

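The last picture shows the cassette sitting between the four posts, slot end towards the handle, with corners about (300,283) to (462,530). The carrier's yaw is now about -8°. I'll press the cassette lightly with shut fingers to make sure it is seated and check its height.

Request:
{"method": "send_rows", "body": {"targets": "0.0 0 0 0 0 2.5 0;0.032 -0.003 0.03 0 0 2.5 0;0.032 -0.003 0.06 0 0 2.5 0;0.032 -0.003 0.09 0 0 2.5 0;0.032 -0.003 0.105 0 0 2.5 0;0.032 -0.003 0.11 0 0 2.5 0;0.032 -0.003 0.11 0 0 2.5 0;0.032 -0.003 0.11 0 0 2.5 0;0.032 -0.003 0.11 0 0 2.5 0", "grip_force": 5}}

```text
time_s: 14.35
ee_pos: [525.4, 161.2, 26.4]
ee_rot: [180.0, 0.1, 172.0]
force: [0.1, -0.4, 0.2]
gripper_width: 0.8
gripper_force: 0.0
```

```bash
python3 -c "
from workcell import env
from h import *
s=env.state();print(s['force'],s['gripper_width']);go(s,[527.5,161.3,16],172)"
```

```text
[ 0.09722632 -0.40159824  0.21109628] 0.7652967154894686
t 14.35 at [525.4 161.2  26.4] [1.80e+02 1.00e-01 1.72e+02] GO [-0.002   0.0003  0.0104] [0.  0.1 0. ]
```

Request:
{"method": "send_rows", "body": {"targets": "-0.002 0 0.004 0 0 0 0;-0.002 0 0.007 0 0 0 0;-0.002 0 0.008 0 0 0 0;-0.002 0 0.008 0 0 0 0"}}

```text
time_s: 14.68
ee_pos: [526.8, 160.7, 17.5]
ee_rot: [180.0, -0.0, 172.0]
force: [0.7, 0.7, -0.3]
gripper_width: 0.6
gripper_force: 0.0
```

Request:
{"method": "send_rows", "body": {"targets": "0 0 0.001 0 0 0 0;0 0 0.002 0 0 0 0;0 0 0.002 0 0 0 0"}}

```text
time_s: 14.93
ee_pos: [526.8, 160.7, 15.9]
ee_rot: [180.0, 0.0, 172.0]
force: [-0.9, 0.3, 4.0]
gripper_width: 0.3
gripper_force: 1.9
```

Request:
{"method": "send_rows", "body": {"targets": "0 0 0.001 0 0 0 0;0 0 0.0015 0 0 0 0;0 0 0.0015 0 0 0 0"}}

```text
time_s: 15.18
ee_pos: [526.8, 160.7, 15.9]
ee_rot: [180.0, 0.0, 172.0]
force: [-2.9, -1.5, 15.3]
gripper_width: 0.9
gripper_force: 7.3
```

Request:
{"method": "send_rows", "body": {"targets": "0 0 -0.01 0 0 0 0;0 0 -0.04 0 0 0 0;0 0 -0.08 0 0 0 0;-0.02 0 -0.11 0 0 0 60;-0.03 0 -0.12 0 0 0 60;-0.03 0 -0.12 0 0 0 60;-0.03 0 -0.12 0 0 0 60"}}

```text
time_s: 15.77
ee_pos: [556.3, 156.4, 133.9]
ee_rot: [180.0, -0.0, 172.0]
force: [-0.9, -0.6, 0.2]
gripper_width: 24.2
gripper_force: 0.0
```

```bash
cat > meas2.py <<'E'
from workcell import env,eyes
from h import *
f=eyes.grab_frame("wrist");I=f["image"];st=env.state()
p=proj(f,[527,162,16])
c=blob(I,(22,120,90),(34,255,255),p)[0]
print("cass",cv2.minAreaRect(np.array([plane(f,q,16)[:2] for q in c.reshape(-1,2)],np.float32)))
p=proj(f,[472,169,60]);g=cv2.cvtColor(I,cv2.COLOR_BGR2GRAY);m=(g<80).astype(np.uint8)
m=cv2.morphologyEx(m,cv2.MORPH_OPEN,np.ones((5,5)));m[232:]=0
cs=[c for c in cv2.findContours(m,cv2.RETR_EXTERNAL,cv2.CHAIN_APPROX_NONE)[0] if cv2.contourArea(c)>150]
c=min(cs,key=lambda c:np.hypot(*(c.reshape(-1,2).mean(0)-p)))
print("handle",p,cv2.boundingRect(c),cv2.minAreaRect(np.array([plane(f,q,60)[:2] for q in c.reshape(-1,2)],np.float32)))
E
python3 meas2.py; python3 rel.py
```

```text
cass ((526.9617309570312, 161.13815307617188), (27.214576721191406, 39.50862503051758), 81.95184326171875)
handle [278.44933377  97.74330058] (268, 89, 15, 27) ((474.4683837890625, 166.28834533691406), (9.560315132141113, 16.841588973999023), 81.95425415039062)
t 15.8167 TCP rel x 28.18 y -8.02 [555.   156.26 132.71] [-1.7995e+02 -1.7000e-01  1.7199e+02] [-0.4   0.59 -0.92] 28.309307336318835
```

The press held firm at z = 15.9 mm under 15 N, which matches the seated height of 16 mm. Next is the handle, at about (471.6, 168.9) with yaw -8°.

Request:
{"method": "send_rows", "body": {"targets": "0.03 0.001 0 0 0 0 50;0.06 0.001 0 0 0 0 50;0.084 0.001 0.01 0 0 0 50;0.084 0.001 0.03 0 0 0 50;0.084 0.001 0.04 0 0 0 50;0.084 0.001 0.04 0 0 0 50;0.084 0.001 0.04 0 0 0 50;0.084 0.001 0.04 0 0 0 50"}}

```text
time_s: 16.48
ee_pos: [474.2, 169.3, 94.0]
ee_rot: [180.0, 0.0, 172.0]
force: [0.4, 0.2, 0.2]
gripper_width: 45.7
gripper_force: 0.0
```

```bash
python3 - <<'E'
from workcell import env,eyes
from h import *
f=eyes.grab_frame("wrist");I=f["image"];st=env.state();T=eyes.grab_frame("top")
print(proj(f,[471.6,168.9,60]).round(),st["force"].round(1),st["gripper_width"])
go(st,[471.6,168.9,22],172)
# dark band of handle between the fingers, rows around its top
g=cv2.cvtColor(I,cv2.COLOR_BGR2GRAY);p=proj(f,[471.6,168.9,60])
for r in (205,215,225,235):
    if r<420: print(r,''.join('#' if v<80 else '.' for v in g[r,220:340:2]))
E
```

```text
[276. 233.] [-0.3  0.5 -0.5] 45.858187717304
t 16.5333 at [474.4 169.3  94.3] [180.   0. 172.] GO [ 0.0028 -0.0008  0.0723] [ 0.  0. -0.]
205 .........................#########..........................
215 .......................#############........................
225 .......................#############........................
235 #######................#############...............#########
```

Request:
{"method": "send_rows", "body": {"targets": "0.002 0.0005 0.02 0 0 0 50;0.002 0.0005 0.04 0 0 0 50;0.002 0.0005 0.055 0 0 0 50;0.002 0.0005 0.065 0 0 0 50;0.002 0.0005 0.07 0 0 0 50;0.002 0.0005 0.07 0 0 0 50;0.002 0.0005 0.07 0 0 0 50"}}

```text
time_s: 17.17
ee_pos: [472.2, 170.1, 24.4]
ee_rot: [180.0, 0.1, 172.0]
force: [0.7, 0.6, 0.2]
gripper_width: 45.5
gripper_force: 0.0
```

```bash
python3 rel.py
```

```text
t 17.1667 TCP rel x -55.57 y -2.00 [472.19 170.14  24.41] [1.7997e+02 5.0000e-02 1.7199e+02] [0.66 0.62 0.24] 45.52156959839367
```

Request:
{"method": "send_rows", "body": {"targets": "0 0 0 0 0 0 30;0 0 0 0 0 0 25;0 0 0 0 0 0 22;0 0 0 0 0 0 12;0 0 0 0 0 0 12;0 0 0 0 0 0 12;0 0 0 0 0 0 12;0 0 0 0 0 0 12", "grip_force": 30}}

```text
time_s: 17.83
ee_pos: [471.8, 170.1, 24.3]
ee_rot: [180.0, 0.0, 172.0]
force: [-1.5, -0.0, 5.1]
gripper_width: 18.1
gripper_force: 30.0
```

```bash
python3 - <<'E'
from workcell import env,eyes
from h import *
st=env.state();print(st["gripper_width"],st["gripper_force"],st["force"],st["ee_pos"])
s=eyes.grab_frame("scene");t=eyes.grab_frame("top")
for n,f,nr in(("top",t,proj(t,[527,162,16])),("scene",s,proj(s,[527,162,16]))):
    for c in blob(f["image"],(22,120,90),(34,255,255),nr)[:1]:
        print(n,nr,cv2.minAreaRect(np.array([plane(f,p,16)[:2] for p in c.reshape(-1,2)],np.float32)))
E
```

```text
18.112300049034282 30.000310242176056 [-1.46021715 -0.00910778  5.06451581] [471.75770507 170.10514264  24.32636802]
top [333.06902836 246.75293857] ((1030.434814453125, 165.66143798828125), (6.417269706726074, 97.0642318725586), 68.42993927001953)
scene [316.00372317 233.58942879] ((524.91943359375, 163.13601684570312), (34.46132278442383, 41.59284973144531), 80.44371795654297)
```

Request:
{"method": "send_rows", "body": {"targets": "0 0 -0.005 0 0 0 12;0 0 -0.012 0 0 0 12;0 0 -0.02 0 0 0 12;0 0 -0.03 0 0 0 12;0 0 -0.04 0 0 0 12;0 0 -0.05 0 0 0 12;0 0 -0.05 0 0 0 12;0 0 -0.05 0 0 0 12"}}

```text
time_s: 18.6
ee_pos: [472.1, 170.2, 74.9]
ee_rot: [179.9, 0.1, 172.0]
force: [-0.4, 0.1, -2.8]
gripper_width: 17.9
gripper_force: 30.0
```

```bash
python3 - <<'E'
from workcell import env,eyes
from h import *
t=eyes.grab_frame("top");s=eyes.grab_frame("scene");f=eyes.grab_frame("wrist");st=env.state()
mt=lambda x,y:(308+(x-400+.5)/5-.5,122+(y-300+.5)/5-.5)
ms=lambda x,y:(205+(x+.5)/5-.5,112+(y-300+.5)/5-.5)
for n,a,b in(("front+y",(600,447),(215,392)),("front-y",(710,437),(243,355)),("back-y",(698,325),(145,348)),("glass",(653,492),(270,431))):
    p,e=tri(ray(t,*mt(*a)),ray(s,*ms(*b)));print(n,p.round(1),np.round(e,1))
print("base left edge etc; held:",st["ee_pos"].round(1),st["ee_rot"].round(2),st["force"].round(2),st["gripper_width"])
c=blob(f["image"],(22,120,90),(34,255,255),proj(f,st["ee_pos"]+[55,-8,-8]))
for k in c[:2]: print("yellow",cv2.boundingRect(k))
z=st["ee_pos"][2]
c=blob(s["image"],(22,120,90),(34,255,255),proj(s,st["ee_pos"]+[55,-8,-8]))[0]
print("scene cass",cv2.minAreaRect(np.array([plane(s,p,z-8.3)[:2] for p in c.reshape(-1,2)],np.float32)))
E
```

```text
front+y [679.9 154.1 219.3] [2.1 2.1]
front-y [686.7 113.8 215.1] [0.3 0.3]
back-y [731.3 115.9 210.9] [0.6 0.6]
glass [670.2 130.4 193. ] [3. 3.]
base left edge etc; held: [471.1 169.8  73.6] [-1.7998e+02 -5.0000e-02  1.7200e+02] [-0.28 -0.66 -2.78] 17.951764017557156
yellow (81, 308, 359, 42)
yellow (321, 258, 11, 61)
scene cass ((525.015380859375, 163.21461486816406), (34.95012664794922, 41.14920425415039), 82.50067138671875)
```

Request:
{"method": "send_rows", "body": {"targets": "0 0 -0.01 0 0 0 12;0 0 -0.025 0 0 -1 12;0 -0.005 -0.04 0 0 -3 12;-0.005 -0.01 -0.055 0 0 -5 12;-0.01 -0.015 -0.07 0 0 -7 12;-0.02 -0.02 -0.085 0 0 -9 12;-0.03 -0.025 -0.1 0 0 -11 12;-0.04 -0.03 -0.113 0 0 -12.5 12;-0.05 -0.034 -0.122 0 0 -12.5 12;-0.056 -0.037 -0.126 0 0 -12.5 12;-0.06 -0.039 -0.128 0 0 -12.5 12;-0.06 -0.039 -0.128 0 0 -12.5 12"}}

```text
time_s: 19.75
ee_pos: [525.9, 122.6, 201.9]
ee_rot: [-180.0, 0.0, -175.5]
force: [0.2, 0.2, -2.3]
gripper_width: 17.8
gripper_force: 30.0
```

Request:
{"method": "send_rows", "body": {"targets": "0 0 0 0 0 0 12;0 0 0 0 0 0 12;0 0 0 0 0 0 12;0 0 0 0 0 0 12"}}

```text
time_s: 20.08
ee_pos: [525.0, 123.2, 201.5]
ee_rot: [180.0, -0.1, -175.5]
force: [-0.8, -0.0, -2.7]
gripper_width: 17.8
gripper_force: 30.0
```

```bash
python3 - <<'E'
from workcell import env,eyes
from h import *
st=env.state();go(st,[536.9,121.7,202.8],184.5);print(st["force"].round(2))
z=st["ee_pos"][2];s=eyes.grab_frame("scene");t=eyes.grab_frame("top")
for n,f in(("scene",s),("top",t)):
    g=proj(f,st["ee_pos"]+[56,4,-8.3]);c=blob(f["image"],(22,120,90),(34,255,255),g)[0]
    print(n,g.round(),cv2.minAreaRect(np.array([plane(f,p,z-8.3)[:2] for p in c.reshape(-1,2)],np.float32)))
E
```

```text
t 20.0833 at [525.  123.2 201.5] [ 1.800e+02 -1.000e-01 -1.755e+02] GO [-0.0118 -0.0025 -0.0013] [ 0.  -0.1  0. ]
[-0.76 -0.02 -2.65]
scene [299. 145.] ((578.0531005859375, 130.15867614746094), (40.98513412475586, 40.19724655151367), 22.763343811035156)
top [362. 208.] ((592.303466796875, 133.64260864257812), (16.72106170654297, 18.52191925048828), 7.721920013427734)
```

Request:
{"method": "send_rows", "body": {"targets": "-0.003 -0.001 0 0 0 0 12;-0.007 -0.002 -0.001 0 0 0 12;-0.011 -0.0025 -0.001 0 0 0 12;-0.0118 -0.0025 -0.001 0 0 0 12;-0.0118 -0.0025 -0.001 0 0 0 12;-0.0118 -0.0025 -0.001 0 0 0 12;-0.0118 -0.0025 -0.001 0 0 0 12;-0.0118 -0.0025 -0.001 0 0 0 12"}}

```text
time_s: 20.85
ee_pos: [537.4, 121.5, 202.9]
ee_rot: [180.0, -0.0, -175.5]
force: [-0.1, 0.2, -2.6]
gripper_width: 18.2
gripper_force: 30.0
```

```bash
python3 - <<'E'
from workcell import env,eyes
from h import *
st=env.state();go(st,[536.9,121.7,202.8],184.5);print(st["force"].round(2),np.abs(st["qvel"]).max().round(2))
s=eyes.grab_frame("scene");t=eyes.grab_frame("top");E=st["ee_pos"]
a=np.radians(4.5);ex=np.array([np.cos(a),np.sin(a),0]);ey=np.array([-ex[1],ex[0],0])
cor=lambda x,y,z:E+x*ex+y*ey+[0,0,z]
for n,f in(("scene",s),("top",t)):
    c=blob(f["image"],(22,120,90),(34,255,255),proj(f,cor(56,-1,-8)))[0].reshape(-1,2)
    print(n,"px box",c.min(0),c.max(0),"expected corners",[proj(f,cor(x,y,-8.3)).round(0).tolist() for x in(36,76) for y in(-15,13)])
E
```

```text
t 20.85 at [537.4 121.5 202.9] [ 180.    -0.  -175.5] GO [0.0004 0.0003 0.0001] [ 0. -0.  0.]
[-0.14  0.24 -2.56] 0.16
scene px box [283 139] [305 149] expected corners [[305.0, 141.0], [301.0, 147.0], [286.0, 138.0], [281.0, 144.0]]
top px box [354 191] [366 200] expected corners [[372.0, 212.0], [357.0, 213.0], [370.0, 190.0], [354.0, 192.0]]
```

The cassette appears where expected in both views, within about 2 mm, and the arm is at rest. Handing in.

```bash
python3 -c "
from workcell import env
print(env.job_done())"
```

```text
the job is handed in; nothing more can be done
None
```

I seated the yellow cassette in the carrier with its label end away from the handle, let go of it, and handed the job in with the carrier held level by its handle, the label about 60 mm in front of the lens. The hand-in gave no verdict. By my measurements the label is within a few mm of the target point; while being seated the cassette jammed briefly, dragging the carrier about 3 mm and tilting it slightly.

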